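# Tighten a loose pulley under its guard

### The arm

A 6-joint arm with a two-finger parallel gripper is mounted at the origin on the work surface. World frame = base frame: x ahead of the robot, y to its left, z up, the work surface at z = 0. Lengths are in m, angles in rad, forces in N, time in s.
With the tool pointing down it reaches from about 0.35 to 0.975 m from the base axis. Payload 4.9 kg.
Tool frame: the origin (TCP) lies on the front face of the gripper's body, between the roots of the fingers; the fingertips stand 73 mm ahead of it and the grasp point (between the pads) lies ctrl.pinch_z ahead of it (ctrl.pinch_z is the distance from the TCP to the grasp point, in m); z points along the fingers, y is the line along which they close (so a half turn about z gives the same grasp; the last joint's range is limited). The gripper opens to 85 mm and grips with 20 to 120 N. Pads are 22 mm wide; open, the fingers measure 114 mm over their backs; the gripper's body (76 mm by 85 mm) begins 54 mm behind the grasp point. The pads swing forward as they close: fully open they stand 13 mm farther back than shut.
Start: joints at [-1.322, 0.053, 1.613, -0, 1.476, -0.119], TCP at [0.225, -0.583, 0.304] pointing down, gripper open.
Joint ranges: [-3.01, 3.01], [-1.01, 2.22], [0.06, 2.58], [-1.02, 4.17], [0.09, 2.62], [-3.14, 3.14]. Speed limits (rad/s): [2.57, 2.57, 3.14, 3.14, 3.14, 3.14].

### API

Orientations are given as [roll, pitch, yaw] about the fixed x, y, z axes, in that order (R = Rz(yaw) Ry(pitch) Rx(roll)).
In Python, from workcell import ctrl gives the robot as it stands. The module is installed in compiled form; this text tells all that it offers. Calls block until the motion is done:
- ctrl.move_to(position, orientation): joint-space move of the TCP to a pose.
- ctrl.movel(position, attitude=None, max_speed=0.15): straight line of the TCP; attitude=None keeps the orientation; max_speed is the mean speed in m/s.
- ctrl.goto_joints(angles): joint-space move.
- ctrl.command_gripper(opening, force=None): opening from 0.0 (shut) to 1.0 (fully open); force is the grip in N (None keeps the last); returns when the fingers have stopped.
- ctrl.dwell(seconds).
- ctrl.ik(position, orientation): joint angles nearest the present ones, or None.
- ctrl.read_state(): the state.
- ctrl.grab_frame(name): name is "side" or "top"; returns a dict with "frame" (420x560x3 uint8, blue, green, red), "z_map" (420x560 float32, m along the optical axis (not along the pixel's ray), 0 where there is no reading), "fx", "fy", "cx", "cy" (pixels), "xyz" and "rotation" of the camera in the world. Camera axes: x right, y down, z forward; pixel columns grow to the right and rows downward; lengths in m; the calibration is good to about 2 mm. A picture is of the moment at which its call begins.
A pose or a line that the arm cannot do raises ctrl.PlanningError and nothing moves.
- ctrl.sign_off(): hands the job in; it is judged then, once.
The state is a dict: "time_s": time; "joint_positions": joint angles; "joint_vel": joint speeds; "joint_torque": joint torques, N m; "position": TCP position; "eef_rot": TCP orientation; "wrist_force": force on the tool from outside, world axes, zero at the start; "ft_torque": the same for the moment, N m; "opening": opening from 0.0 (shut) to 1.0 (fully open); "finger_force": force on a finger pad.
Only numpy, scipy, OpenCV 4.12 (cv2) and the standard library are available. Lean on these libraries where they do the work, as an engineer would, in place of code of your own. Each camera call takes 0.05 s, during which the arm holds its last target. There are 200 camera calls.

### The job

Use the flat pry bar to lever the yellow guard of the drive unit open until it falls back, then lay the bar on the unit's deck with its blade in the guide channel, pushed in between two pins of the pulley, and let go of it so that it keeps the pulley from spinning. Turn the red hub knob clockwise until it is tight against its stop, then take the bar out and lay it flat, wholly on the blue mat, leaving the guard open. Do not disturb the tray, the tape measure or the can.

Things in the scene. Friction and masses are not known exactly. Their poses are not given: they have to be found in the camera images.
- unit: Grey drive unit fixed to the table. Origin on the vertical pulley axis at table height, z up, x points away from its deck. Foot plate 200 x 150 x 14 mm centred on the axis. Deck on the -x side: flat block 64 mm wide, top at z 40 mm, x -217 to -67 mm with the guide channel. Motor drum on the +x side, x 108 to 172 mm, under 60 mm high.
- guide (a point): Middle of the guide channel's floor: x -91, y 0, z 40 mm of the unit, same axes. Two dark steel cheeks on the deck (each 12 mm wide, 8 mm high, x -116 to -66 mm of the unit) form the straight channel along x, 17 mm wide; its floor is the deck top.
- guard (a joint): Yellow hood over the pulley, open underneath, 134 x 132 x 45 mm high, 3 mm walls, 0.2 kg. Hinge line along the unit's y at x +72, z 60 mm of the unit. 0 = shut, grows as the deck-side edge rises, stop at 1.75 rad. Let go below about 1.2 rad it falls shut, beyond that it falls back to its stop.
- guard_lip (a point): Middle of the guard's deck-side lower edge, outer face: the place to lever. Shut: x -62, y 0, z 60 mm of the unit, leaving a slot of 12 mm above the cheek tops (20 mm above the deck). It moves on a circle of 134 mm about the hinge line.
- pulley (a joint): Aluminium pulley 90 mm across, top at z 38 mm of the unit; clockwise from above positive, spins almost freely, no stops. On top five 7 mm pins, evenly spaced on a 38 mm radius, tops at z 54 mm. At 0 the channel points midway between two pins; starts within 0.2 rad of that. With the bar's blade between the pins it turns only about 0.37 rad either side of 0.
- knob (a joint): Red hub knob screwed into the pulley: its turn RELATIVE to the pulley, clockwise from above positive, 0 = loose, tight at its stop at 1.1 rad. It is stiffer (0.12 N m) than the pulley's bearing (0.01 N m): while the pulley is free both turn together and this value does not change.
- knob_grip (a point): On the pulley axis at z 78 mm of the unit, amid the knob's grip: an upright bar 40 mm long along this point's x, 14 mm thick along its y, z 58 to 94 mm of the unit; below it a round stem 30 mm thick. The point turns with knob and pulley.
- bar: Flat pry bar, 0.15 kg. Orange and black handle 80 x 26 x 22 mm high (x -40 to 40 mm); steel blade 12 mm wide, 4 mm thick (x 40 to 130 mm), underside level with the handle's. Origin: centre of the handle's underside; x along the blade, z up as it lies flat.
- bar_tip (a point): Middle of the end of the bar's blade, 130 mm along x and 2 mm above the bar's origin. When the bar braces the pulley it lies flat on the deck, tip about 26 to 34 mm from the pulley axis, beyond the pins' circle; the handle is too wide for the channel.
- mat: Blue mat fixed to the table, 260 (x) x 130 (y) x 3 mm thick; origin at the centre of its underside. The bar lies on it at the start and belongs there at the end.
- tray: Bystander: grey open parts tray 160 x 120 x 40 mm with a few bolts, origin under its centre.
- tape: Bystander: red tape measure 75 x 38 x 64 mm high, origin under its centre.
- paint_can: Bystander: small can, 76 mm across, 90 mm high, origin under its centre.
Things that resemble listed ones, but are neither listed nor needed, are in the scene too. Leave any green, pink or purple look-alike of the bar alone.

How it is judged:
On the way, in this order (a step that is already met when the one before it is completed fails the run):
1. the bar is lifting the guard (value of joint guard above 0.35 rad and contact force between bar and guard above 0.1 N), for 0.1 s.
2. the guard is thrown open (value of joint guard above 1.5 rad), for 0.2 s.
3. the bar lies on the deck, released, with its blade through the channel and between the pulley's pins (x of bar_tip in the frame of unit between -0.036 and -0.015 m and y of bar_tip in the frame of unit between -0.012 and 0.012 m and z of bar_tip in the frame of unit below 0.048 m and angle between the x axis of bar and the x axis of unit, either way round below 0.25 rad and contact force between the fingers and bar below 0.1 N), for 0.2 s.
4. the knob is turned tight on the braced pulley (value of joint knob above 0.95 rad and x of bar_tip in the frame of unit above -0.04 m), for 0.1 s.
At the end, for the whole second after the job is handed in: The guard stands open (over 1.5 rad), the knob is tightened (over 0.95 rad relative to the pulley), and the bar lies flat and at rest on the blue mat, handle centre and blade tip both within its outline (3 mm grace at the tip) (value of joint guard above 1.5 rad and value of joint knob above 0.95 rad and x of bar in the frame of mat between -0.13 and 0.13 m and y of bar in the frame of mat between -0.065 and 0.065 m and x of bar_tip in the frame of mat between -0.133 and 0.133 m and y of bar_tip in the frame of mat between -0.068 and 0.068 m and z of bar in the frame of mat below 0.008 m and angle between bar's own z axis and vertical below 0.1 rad and linear speed of bar below 0.02 m/s); the robot touches nothing.
It fails at once if the tray is disturbed (over 30 mm) (distance of tray from where it was at the start of the episode above 0.03 m).
It fails at once if the tape measure is disturbed (over 30 mm) (distance of tape from where it was at the start of the episode above 0.03 m).
It fails at once if the can is disturbed (over 30 mm) (distance of paint_can from where it was at the start of the episode above 0.03 m).
It also fails if it takes over 72 s, if anything falls off the work surface, if the arm or the gripper's body presses on something with over 40 N, if the wrist force passes 120 N, or if a joint passes its speed limit or range.

## Working session

There is one attempt and no reset: what is moved stays moved. The work goes in short steps, each a Python script; the robot and the scene stay as the last script left them, time stands still between calls to the robot, and variables do not carry over. Pictures are saved under pics/ and viewed, at most 12 in all, crops included, and the job is handed in when it is done.

```bash
mkdir -p pics
python3 - <<'E'
from workcell import ctrl
import cv2,numpy as np
for n in("top","side"):
    f=ctrl.grab_frame(n); cv2.imwrite(f"pics/{n}0.png",f["frame"]); np.savez(f"{n}0.npz",**f)
    print(n,f["fx"],f["fy"],f["cx"],f["cy"],f["xyz"],np.round(f["rotation"],4).tolist())
print(ctrl.read_state(),ctrl.pinch_z)
E
```

```text
top 501.4090800424806 501.4090800424806 282.28753163531616 212.93819007070493 [ 0.27425268 -0.09619283  1.43522476] [-2.9755, 0.0004, -1.5513]
side 497.1871266628198 497.1871266628198 284.1469776415506 208.09872035183304 [-0.11437508  0.78729826  1.10450729] [-2.3287, 0.0006, -2.5556]
{'time_s': 0.1, 'joint_positions': array([-1.32198963e+00,  5.33125575e-02,  1.61413633e+00,  1.48171553e-05,
        1.47596336e+00, -1.19025634e-01]), 'joint_vel': array([-0.00069563, -0.00154248, -0.00394007,  0.0003475 ,  0.00153949,
        0.00126316]), 'joint_torque': array([-9.80751292e-05, -3.94906819e+01, -3.71362817e+01, -1.10682315e-04,
        3.93336915e-03,  4.97916332e-06]), 'position': array([ 0.22463186, -0.5827944 ,  0.30278452]), 'eef_rot': array([-3.13978769e+00, -2.30710547e-04,  3.67830706e-01]), 'wrist_force': array([-0.25760786,  0.8684586 ,  0.14166257]), 'ft_torque': array([ 0.01053598,  0.00733441, -0.00993299]), 'finger_force': 0.0, 'opening': 0.9967924906554152} 0.0539
```

View pics/top0.png

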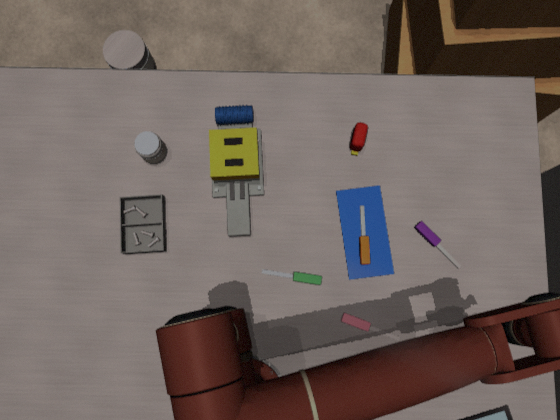

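View pics/side0.png

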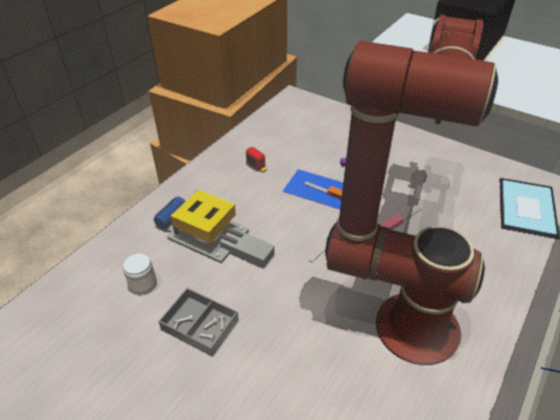

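Candidates for the bar in the top view: orange on the blue mat (364,240), green (307,278), pink (356,321) and purple (428,233). I choose the orange and black one on the mat. The unit is at (235,153), with its deck towards the robot at (238,208).

```bash
cat > h.py <<'E'
import numpy as np,cv2
from scipy.spatial.transform import Rotation as R
def cam(f): return R.from_euler('xyz',f["rotation"]).as_matrix()
def ray(f,uv,z):
    uv=np.atleast_2d(np.asarray(uv,float)); d=np.c_[(uv[:,0]-f["cx"])/f["fx"],(uv[:,1]-f["cy"])/f["fy"],np.ones(len(uv))]@cam(f).T
    return f["xyz"]+d*((z-f["xyz"][2])/d[:,2])[:,None]
def cloud(f):
    v,u=np.mgrid[:420,:560]; z=f["z_map"]
    p=np.stack([(u-f["cx"])/f["fx"]*z,(v-f["cy"])/f["fy"]*z,z],-1)
    return p@cam(f).T+f["xyz"]
def mask(f,lo,hi,roi=None):
    m=cv2.inRange(cv2.cvtColor(f["frame"],cv2.COLOR_BGR2HSV),lo,hi)
    if roi:
        k=np.zeros_like(m);a,b,c,d=roi;k[b:d,a:c]=1;m=m*k
    return m
def big(m):
    return max(cv2.findContours(m,cv2.RETR_EXTERNAL,cv2.CHAIN_APPROX_NONE)[0],key=cv2.contourArea)
def rect(f,c,z):
    p=ray(f,c.reshape(-1,2),z)[:,:2]; (x,y),(w,h),a=cv2.minAreaRect((p*1000).astype(np.float32)); return np.round([x,y,w,h,a],1)
E
python3 - <<'E'
from h import *
f=dict(np.load("top0.npz"));P=cloud(f)
g=lambda lo,hi,z,roi:(lambda c:print(rect(f,c,z),cv2.contourArea(c),"depth z",np.median(P[...,2][cv2.drawContours(np.zeros((420,560),np.uint8),[c],-1,1,-1)>0])))(big(mask(f,lo,hi,roi)))
print("guard");g((22,120,80),(35,255,255),.105,(190,110,280,200))
print("mat");g((105,120,60),(125,255,255),.003,(320,170,410,290))
print("handle");g((3,150,100),(18,255,255),.025,(340,190,400,290))
print("red tape");g((0,150,80),(5,255,255),.064,(340,110,380,170))
# deck by height
b=(P[...,2]>.030)&(P[...,2]<.046); b[:,:200]=0;b[:,260:]=0;b[:165]=0;b[245:]=0
m=b.astype(np.uint8); m=cv2.morphologyEx(m,cv2.MORPH_OPEN,np.ones((3,3)))
c=big(m);print("deck",rect(f,c,.04),cv2.contourArea(c),cv2.boundingRect(c),np.median(P[...,2][b]))
# bar above mat by height / brightness
z=P[180:285,335:400,2];print("table z",np.median(P[300:400,60:150,2]))
q=f["frame"][120:260,195:275];q2=f["frame"][180:285,330:400]
a=cv2.resize(q,None,fx=4,fy=4,interpolation=2);b2=cv2.resize(q2,None,fx=5,fy=5,interpolation=2)[:560]
o=np.zeros((560,680,3),np.uint8);o[:560,:320]=a;o[:525,325:675]=b2;cv2.imwrite("pics/crop1.png",o)
E
```

```text
guard
[664.6  46.3 134.7 132.3   4.4] 2176.5 depth z 0.10576877020469988
mat
[ 464.8 -327.5  257.5  128.4    8.4] 3820.5 depth z 0.0038856007171897966
handle
[ 410.9 -324.6   76.6   22.7    2.5] 188.5 depth z 0.025133012818056133
red tape
[ 735.6 -306.9   33.9   68.5   77.6] 230.5 depth z 0.06278320375597501
deck [519.   34.9 149.7  64.2   4.1] 811.0 (226, 183, 25, 52) 0.040448614176012865
table z 0.0011062025095417427
```

View pics/crop1.png

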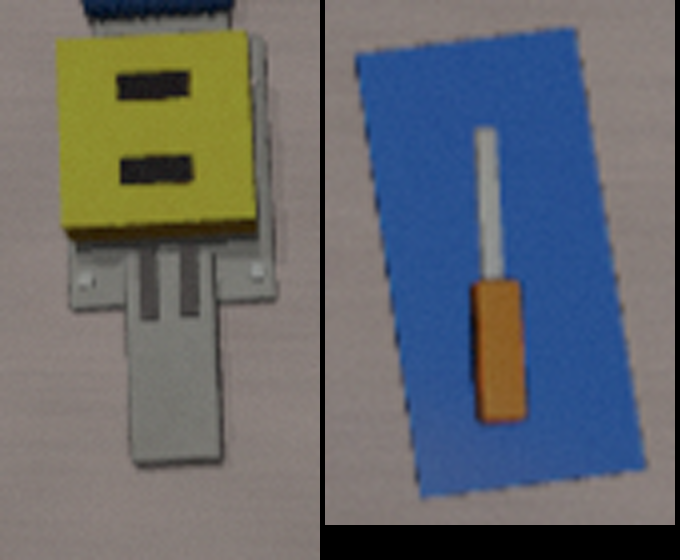

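```bash
cat >> h.py <<'E'
U=np.array([.660,.0456]);UY=.075
def uw(x,y,z): # unit -> world
    c,s=np.cos(UY),np.sin(UY); return [U[0]+c*x-s*y,U[1]+s*x+c*y,z]
def wu(p):
    c,s=np.cos(UY),np.sin(UY); d=np.asarray(p)[...,:2]-U; return np.stack([c*d[...,0]+s*d[...,1],-s*d[...,0]+c*d[...,1],np.asarray(p)[...,2]],-1)
E
python3 - <<'E'
from h import *; from workcell import ctrl
f=dict(np.load("top0.npz"))
m=mask(f,(0,0,110),(179,90,255),(355,200,372,234)); c=big(m); p=ray(f,c.reshape(-1,2),.007)[:,:2]
h=ray(f,big(mask(f,(3,150,100),(18,255,255),(340,190,400,290))).reshape(-1,2),.025)[:,:2]
bc=np.array(cv2.minAreaRect((p*1000).astype(np.float32))[0])/1000;hc=np.array([.4109,-.3246])
print("blade",rect(f,c,.007),"handle mean",h.mean(0)); d=bc-hc
yaw=np.arctan2(d[1],d[0]);print(d,np.linalg.norm(d),"exp .085",yaw)
yaw=float(np.clip(yaw,.03,.08)); o=bc-.085*np.array([np.cos(yaw),np.sin(yaw)]);g=(o+hc)/2;print("grasp",g,yaw)
rot=[np.pi,0,yaw]
ctrl.move_to([g[0],g[1],.16],rot);ctrl.movel([g[0],g[1],.077],max_speed=.12)
s=ctrl.read_state();print(s["time_s"],s["wrist_force"])
ctrl.command_gripper(0.0,60);s=ctrl.read_state();print(s["opening"],s["finger_force"],s["position"],s["time_s"],s["joint_positions"])
ctrl.movel([g[0],g[1],.22],max_speed=.2);s=ctrl.read_state();print(s["opening"],s["finger_force"],s["wrist_force"],s["time_s"])
for n in("top","side"):
    f=ctrl.grab_frame(n);np.savez(n+"1.npz",**f);cv2.imwrite(f"pics/{n}1.png",f["frame"])
E
```

```text
blade [ 500.5 -321.6   81.9   12.7    2.4] handle mean [ 0.41003982 -0.32449845]
[0.08962072 0.00303503] 0.08967209770073986 exp .085 0.03385231204883077
grasp [ 0.41323471 -0.32452093] 0.03385231204883077
2.2583 [ 0.36525117 -0.01605721  0.41252351]
0.2867228684904059 60.16267776489258 [ 0.41360328 -0.32491242  0.07764065] 2.8333 [-8.07412826e-01  7.69575471e-02  1.99836525e+00 -3.28994958e-05
  1.06495415e+00  7.29512464e-01]
0.29199474837319467 59.56334173679352 [-0.40530183  0.28478658 -1.64647312] 3.7
```

View pics/side1.png

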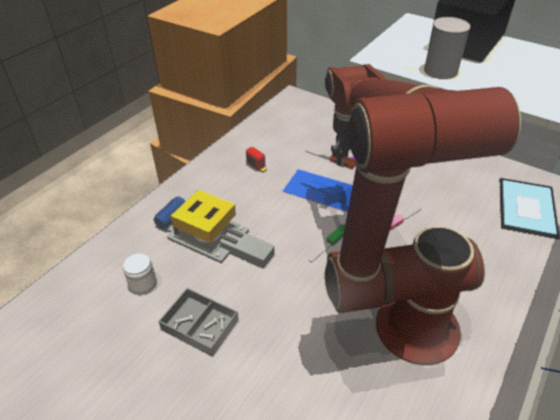

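```bash
cat > meas.py <<'E'
from h import *; from workcell import ctrl
def blade(f,bz,o,yaw,L=(.075,.16)):
    """points of the cloud near expected blade region; o=bar origin est (world), bz= expected blade top z"""
    P=cloud(f);c,s=np.cos(yaw),np.sin(yaw);d=P[...,:2]-np.asarray(o)[:2]
    x=c*d[...,0]+s*d[...,1];y=-s*d[...,0]+c*d[...,1]
    k=(x>L[0])&(x<L[1])&(abs(y)<.02)&(abs(P[...,2]-bz)<.025)
    return x[k],y[k],P[...,2][k]
E
python3 - <<'E'
from meas import *
s=ctrl.read_state();p=s["position"];yaw=s["eef_rot"][2];print(p,s["eef_rot"])
for n in("top","side"):
    f=dict(np.load(n+"1.npz"));x,y,z=blade(f,p[2]-.07,p,yaw,(.03,.16))
    if len(x)<5: print(n,len(x));continue
    a=np.polyfit(x,y,1);b=np.polyfit(x,z-p[2]+.070,1);print(n,len(x),"x",x.min(),x.max(),"y fit",a,"z fit",b)
cv2.imwrite("pics/c2.png",cv2.resize(dict(np.load("top1.npz"))["frame"][150:300,300:440],None,fx=4,fy=4))
E
```

```text
[ 0.41239202 -0.32365683  0.21751148] [-3.13837440e+00  2.91914793e-03  3.38781044e-02]
top 65 x 0.03498218225284125 0.1277081103462077 y fit [-0.14256466  0.01621788] z fit [-0.08091473  0.0088332 ]
side 95 x 0.030341408946468123 0.12577275064530108 y fit [-0.04666735  0.00426543] z fit [-0.03404676  0.00198686]
```

View pics/c2.png

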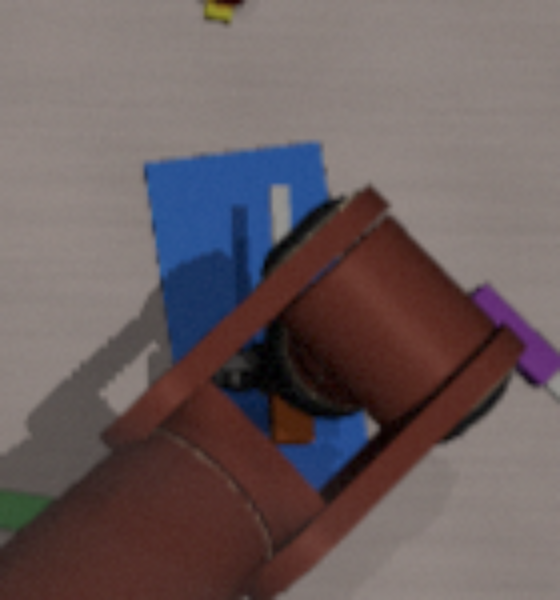

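Run:
```python
from meas import *
f=dict(np.load("top1.npz"));s=ctrl.read_state();p=s["position"];yaw=s["eef_rot"][2]
c=big(mask(f,(0,0,120),(179,80,255),(362,190,376,212)));q=ray(f,c.reshape(-1,2),p[2]-.07)
d=q[:,:2]-p[:2];C,S=np.cos(yaw),np.sin(yaw);x=C*d[:,0]+S*d[:,1];y=-S*d[:,0]+C*d[:,1]
print("tip x",x.max(),"y",y.min(),y.max(),(y.min()+y.max())/2,"xmin",x.min())
for xx in sorted(set(np.round(x,2))): k=abs(x-xx)<.005;print(xx,y[k].mean().round(4))
rot=[np.pi,0,UY]
ctrl.movel(uw(-.25,0,.22),rot,max_speed=.35)
ctrl.movel(uw(-.235,0,.16),max_speed=.2);ctrl.dwell(.2)
s=ctrl.read_state();print(s["position"],wu(s["position"]),s["eef_rot"],s["time_s"],s["joint_positions"])
F={}
for n in("top","side"):
    f=ctrl.grab_frame(n);np.savez(n+"2.npz",**f);F[n]=f["frame"]
o=np.hstack([cv2.resize(F["top"][130:280,190:290],(400,600),interpolation=2),cv2.resize(F["side"][170:320,200:300],(400,600),interpolation=2)])
cv2.imwrite("pics/c3.png",o)
```

```text
tip x 0.12722413181854447 y -0.005534927738120752 0.005712246481585118 8.865937173218284e-05 xmin 0.09264096158603498
0.09 0.0032
0.1 0.0013
0.11 -0.0001
0.12 0.0007
0.13 0.0004
[0.42657619 0.02762069 0.16177497] [-0.2341148  -0.00043839  0.16177497] [ 3.14098048e+00 -3.11790751e-03  7.44854976e-02] 5.6083 [-1.09788880e-01 -3.16258998e-01  2.19232125e+00 -3.20204457e-05
  1.26235311e+00  1.38653258e+00]
```

View pics/c3.png

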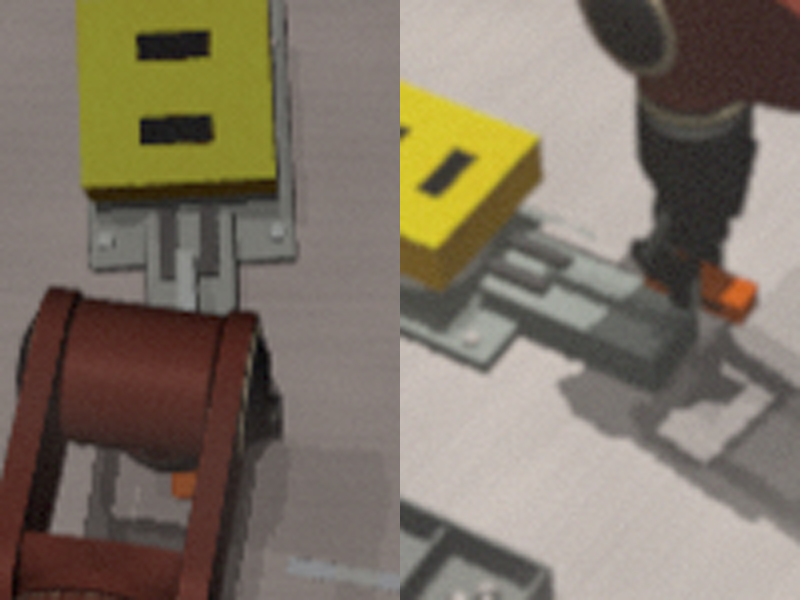

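Side and top views: the bar sits square in the grip over the deck, with its tip in line with the channel (top crop 186,250). Next I insert it under the lip and lever.

Run:
```python
from h import *; from workcell import ctrl
def rep(t):
    s=ctrl.read_state();print(t,wu(s["position"]).round(4),s["eef_rot"].round(4),s["wrist_force"].round(1),s["opening"].round(3),round(s["time_s"],2))
z0=.1266
ctrl.movel(uw(-.225,0,z0),[np.pi,0,UY],max_speed=.12);ctrl.dwell(.2);rep("pre")
ctrl.movel(uw(-.1725,0,z0),max_speed=.08);ctrl.dwell(.15);rep("in")
if np.linalg.norm(ctrl.read_state()["wrist_force"])>8: raise SystemExit
sx,h=.1105,.0706
for th in np.arange(.2,1.45,.2):
    ph=-.27*th;lx,lz=.072-.134*np.cos(th),.060+.134*np.sin(th)
    x=lx-sx*np.cos(ph)-h*np.sin(ph);z=lz-sx*np.sin(ph)+h*np.cos(ph)
    ctrl.movel(uw(x,0,z),[np.pi,-ph,UY],max_speed=.08);rep(th.round(1))
    if np.linalg.norm(ctrl.read_state()["wrist_force"])>25: break
ctrl.dwell(.5)
F=[]
for n in("top","side"):
    f=ctrl.grab_frame(n);np.savez(n+"3.npz",**f);F.append(f["frame"])
cv2.imwrite("pics/c4.png",np.hstack([cv2.resize(F[0][60:260,160:320],(400,500)),cv2.resize(F[1][100:300,140:300],(400,500))]))
```

```text
Traceback (most recent call last):
AttributeError: 'float' object has no attribute 'round'
```

```bash
cat >> h.py <<'E'
def rep(t):
    from workcell import ctrl
    s=ctrl.read_state();print(t,wu(s["position"]).round(4),s["eef_rot"].round(4),s["wrist_force"].round(1),s["ft_torque"].round(2),round(s["opening"],3),round(s["finger_force"],1),round(s["time_s"],2))
    return s
E
python3 - <<'E'
from h import *; from workcell import ctrl
z0=.1266
rep("pre")
ctrl.movel(uw(-.1725,0,z0),[np.pi,0,UY],max_speed=.08);ctrl.dwell(.15);rep("in")
if np.linalg.norm(ctrl.read_state()["wrist_force"])>8: raise SystemExit
sx,h=.1105,.0706
for th in np.arange(.2,1.45,.2):
    ph=-.27*th;lx,lz=.072-.134*np.cos(th),.060+.134*np.sin(th)
    x=lx-sx*np.cos(ph)-h*np.sin(ph);z=lz-sx*np.sin(ph)+h*np.cos(ph)
    ctrl.movel(uw(x,0,z),[np.pi,-ph,UY],max_speed=.08);s=rep(th.round(1))
    if np.linalg.norm(s["wrist_force"])>25: break
ctrl.dwell(.5)
F=[]
for n in("top","side"):
    f=ctrl.grab_frame(n);np.savez(n+"3.npz",**f);F.append(f["frame"])
cv2.imwrite("pics/c4.png",np.hstack([cv2.resize(F[0][60:260,160:320],(400,500)),cv2.resize(F[1][100:300,140:300],(400,500))]))
E
```

```text
pre [-2.245e-01 -1.000e-04  1.276e-01] [ 3.1413e+00 -1.8000e-03  7.5000e-02] [ 0.3 -0.2 -1.8] [-0.01  0.01  0.03] 0.295 59.5 6.35
in [-1.730e-01  1.000e-04  1.264e-01] [-3.1415e+00  4.0000e-04  7.5000e-02] [-0.8 -0.  -0.6] [-0.01  0.01  0.02] 0.289 59.5 7.31
0.2 [-0.166   0.      0.1628] [-3.1416  0.0538  0.0749] [ 0.4 -0.9 -3.3] [-0.05 -0.02  0.  ] 0.287 59.4 7.92
0.4 [-0.1539  0.      0.1937] [-3.1416  0.1083  0.0749] [-0.1 -0.2 -3.3] [ 0.04 -0.02  0.01] 0.29 59.4 8.49
0.6 [-0.1365  0.      0.2227] [3.1415 0.1624 0.075 ] [ 0.6  0.  -2.8] [-0.11 -0.04 -0.01] 0.291 59.4 9.07
0.8 [-0.1144 -0.      0.2484] [3.1415 0.2167 0.075 ] [-0.1 -0.1 -1.2] [ 0.   -0.11  0.03] 0.292 59.5 9.64
1.0 [-0.0884  0.      0.2699] [-3.1415  0.2706  0.075 ] [-0.7  0.1 -2. ] [ 0.01 -0.06 -0.  ] 0.287 59.5 10.22
1.2 [-0.0591  0.      0.2867] [-3.1415  0.3245  0.075 ] [-0.2  0.7 -1.2] [-0.03 -0.21  0.01] 0.291 59.6 10.79
1.4 [-0.0277  0.      0.2981] [-3.1415  0.3786  0.075 ] [ 0.3 -0.3 -1.2] [-0.02 -0.25  0.06] 0.29 59.6 11.36
```

View pics/c4.png

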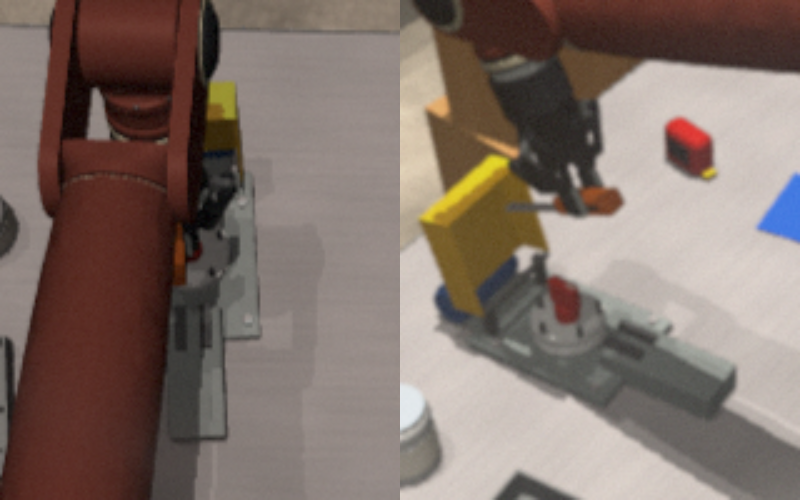

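The guard is open (side crop: yellow hood standing back, red knob and pins bare). I'll go back to hover low over the channel and re-measure the bar against the cheeks.

Run:
```python
from h import *; from workcell import ctrl
ctrl.movel(uw(-.16,0,.29),[np.pi,.1,UY],max_speed=.3)
ctrl.movel(uw(-.225,0,.131),[np.pi,0,UY],max_speed=.25);ctrl.dwell(.3);s=rep("hover")
F=[]
for n in("top","side"):
    f=ctrl.grab_frame(n);np.savez(n+"4.npz",**f);F.append(f["frame"])
cv2.imwrite("pics/c5.png",np.hstack([cv2.resize(F[0][140:215,210:270],(400,500),interpolation=2),cv2.resize(F[1][180:270,180:260],(400,450),interpolation=2).__getitem__(slice(0,450)) if 0 else cv2.resize(F[1][180:280,180:260],(400,500),interpolation=2)]))
f=dict(np.load("top4.npz"))
hsv=cv2.cvtColor(f["frame"],cv2.COLOR_BGR2HSV)
# brightness profiles across channel at rows
for r in range(176,206,3): print(r,f["frame"][r,225:256].mean(1).astype(int).tolist())
```

```text
hover [-2.240e-01 -1.000e-04  1.322e-01] [ 3.1412e+00 -2.1000e-03  7.5100e-02] [ 0.1  0.5 -1.4] [-0.02  0.02  0.  ] 0.29 59.5 13.7
176 [112, 112, 113, 112, 101, 86, 85, 75, 52, 61, 60, 62, 60, 58, 52, 57, 90, 89, 91, 102, 112, 114, 116, 116, 117, 119, 118, 116, 117, 117, 117]
179 [113, 116, 116, 114, 115, 114, 113, 116, 117, 118, 114, 117, 117, 114, 114, 115, 117, 117, 116, 116, 118, 118, 115, 119, 117, 119, 119, 118, 119, 120, 115]
182 [115, 116, 117, 114, 102, 85, 83, 80, 83, 103, 111, 107, 95, 94, 95, 72, 70, 65, 67, 90, 108, 107, 111, 116, 118, 118, 116, 117, 118, 118, 118]
185 [113, 109, 118, 114, 96, 66, 66, 68, 70, 93, 116, 116, 117, 118, 110, 69, 67, 68, 67, 82, 115, 117, 104, 59, 110, 118, 117, 118, 117, 120, 117]
188 [111, 104, 117, 113, 100, 68, 66, 68, 68, 91, 117, 117, 117, 118, 109, 67, 68, 66, 67, 75, 117, 115, 103, 62, 110, 118, 118, 117, 117, 116, 119]
191 [114, 101, 121, 117, 109, 66, 67, 67, 69, 88, 130, 130, 130, 125, 98, 76, 70, 67, 68, 75, 116, 114, 109, 68, 92, 111, 117, 120, 118, 118, 118]
194 [111, 96, 121, 117, 110, 69, 69, 69, 70, 84, 137, 139, 141, 130, 72, 59, 67, 70, 66, 69, 113, 118, 112, 76, 79, 101, 107, 104, 102, 101, 97]
197 [78, 82, 121, 120, 111, 76, 67, 68, 66, 81, 137, 139, 139, 132, 77, 67, 70, 68, 70, 77, 118, 118, 115, 88, 65, 113, 116, 125, 123, 124, 122]
200 [120, 97, 116, 118, 113, 101, 96, 96, 93, 102, 125, 142, 140, 131, 94, 110, 116, 117, 118, 116, 118, 119, 117, 94, 59, 114, 114, 123, 122, 123, 123]
203 [89, 79, 88, 95, 107, 105, 115, 117, 116, 117, 136, 138, 140, 132, 92, 107, 110, 118, 118, 118, 118, 116, 115, 91, 56, 110, 114, 121, 120, 120, 121]
```

View pics/c5.png

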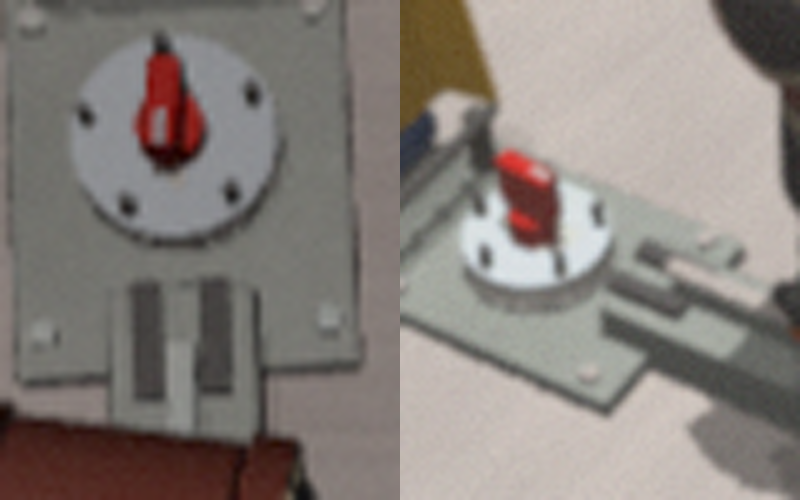

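Both crops show the blade tip at top-frame pixel (236.4,190), centred between the cheeks to within about 0.5 mm. The pulley is near 0, and the knob's grip points roughly along unit x. Now I lower it.

Run:
```python
from h import *; from workcell import ctrl
f=dict(np.load("top4.npz"))
b=wu(ray(f,[[236.33,194],[236.4,190]],.0616));c=wu(ray(f,[[236.95,194]],.048));print(b,c)
dy=float(np.clip(c[0,1]-b[0,1],-.0015,.0015));print("dy",dy,"tip est",b[1,0]+.224)
ctrl.movel(uw(-.1575,dy,.131),max_speed=.15);ctrl.dwell(.15);rep("above")
for z in(.123,.118,.1155,.114):
    ctrl.movel(uw(-.1575,dy,z),max_speed=.04);ctrl.dwell(.1);s=rep(z)
    if s["wrist_force"][2]>6: break
```

```text
[[-1.04617775e-01  5.91218526e-04  6.16000000e-02]
 [-9.32107466e-02 -6.50815228e-05  6.16000000e-02]] [[-1.01837110e-01 -3.69521217e-05  4.80000000e-02]]
dy -0.0006281706478998136 tip est 0.13078925340657233
above [-0.1585 -0.0005  0.1306] [-3.1415e+00  1.1000e-03  7.5000e-02] [-0.2  0.3 -1.4] [ 0.05  0.03 -0.02] 0.289 59.5 14.55
0.123 [-0.1576 -0.0006  0.1229] [-3.1416e+00  1.0000e-04  7.5000e-02] [-0.3  0.1 -0.3] [ 0.02 -0.01  0.  ] 0.293 59.5 15.0
0.118 [-0.1575 -0.0006  0.1179] [-3.1416e+00  2.0000e-04  7.5000e-02] [-0.8 -0.8 -1.5] [-0.04  0.02  0.04] 0.29 59.5 15.38
0.1155 [-0.1575 -0.0006  0.1155] [-3.1416 -0.      0.075 ] [-1.1 -0.3 -2. ] [0.01 0.06 0.04] 0.289 59.5 15.72
0.114 [-0.157  -0.0007  0.1147] [ 3.1414e+00 -1.1000e-03  7.5000e-02] [-0.9 -0.4  3.8] [ 0.02  0.19 -0.  ] 0.29 60.0 16.07
```

Run:
```python
from h import *; from workcell import ctrl
ctrl.command_gripper(.7);rep("open");ctrl.movel(uw(-.1575,-.0006,.2),max_speed=.15)
ctrl.movel(uw(-.22,0,.26),max_speed=.3);ctrl.dwell(.1);rep("up")
F=[]
for n in("top","side"):
    f=ctrl.grab_frame(n);np.savez(n+"5.npz",**f);F.append(f["frame"])
cv2.imwrite("pics/c6.png",np.hstack([cv2.resize(F[0][130:230,200:280],(400,500),interpolation=2),cv2.resize(F[1][180:280,180:260],(400,500),interpolation=2)]))
f=dict(np.load("top5.npz"));P=cloud(f)
m=((mask(f,(0,120,60),(8,255,255),(210,120,262,180))|mask(f,(172,120,60),(179,255,255),(210,120,262,180)))>0)
k=m&(abs(P[...,2]-.094)<.006);q=wu(P[k])[:,:2];print(k.sum(),"knob top rect (unit mm)",cv2.minAreaRect((q*1000).astype(np.float32)),P[...,2][m].max())
f=dict(np.load("side5.npz"));P=cloud(f)
m=((mask(f,(0,120,60),(8,255,255),(180,180,260,250))|mask(f,(172,120,60),(179,255,255),(180,180,260,250)))>0)
k=m&(abs(P[...,2]-.094)<.006);q=wu(P[k])[:,:2];print(k.sum(),"side rect",cv2.minAreaRect((q*1000).astype(np.float32)) if k.sum()>3 else "")
```

```text
open [-0.1576 -0.0006  0.1138] [-3.1416e+00  3.0000e-04  7.5000e-02] [ 0.2 -0.6 -0.2] [0.04 0.01 0.01] 0.703 0.0 16.51
up [-2.204e-01  1.000e-04  2.580e-01] [-3.141e+00  3.100e-03  7.500e-02] [-0.1 -0.  -0.8] [ 0.06 -0.01  0.  ] 0.699 0.0 17.77
53 knob top rect (unit mm) ((0.733428955078125, -0.25724220275878906), (12.061261177062988, 38.98942565917969), 88.40943145751953) 0.10054104028178878
41 side rect ((-3.8286027908325195, 2.873490333557129), (12.913005828857422, 41.5078125), 71.65113830566406)
```

View pics/c6.png

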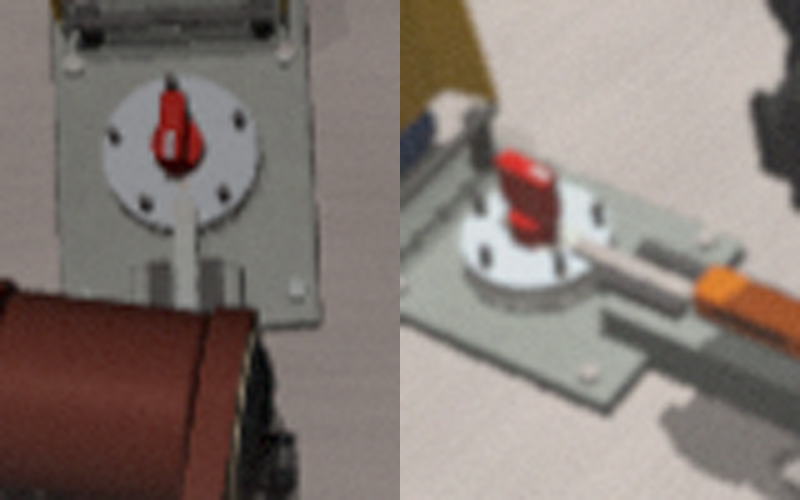

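Picture: the blade lies in the channel between two pins, with its tip near the stem (top crop 180,185), and the bar is released. The knob's top is centred on the axis with its long side along unit x. Now I turn it, starting from the half-turned wrist so the last joint has range.

Run:
```python
from h import *; from workcell import ctrl
yaw=UY-.03+np.pi-2*np.pi
ctrl.move_to(uw(0,0,.20),[np.pi,0,yaw]);s=rep("over");print(s["joint_positions"].round(3))
ctrl.movel(uw(0,0,.135),max_speed=.12);rep("down")
ctrl.command_gripper(0,60);s=rep("grip")
q=np.array(ctrl.ik(uw(0,0,.135),[np.pi,0,yaw]));a=0
while a<2.2:
    a+=.15;q[5]+=.15;ctrl.goto_joints(q);ctrl.dwell(.05);s=ctrl.read_state();print(round(a,2),s["ft_torque"].round(2),s["wrist_force"].round(1),(s["joint_positions"][5]-q[5]).round(3),round(s["time_s"],2))
    if abs(s["ft_torque"][2])>.7 or np.linalg.norm(s["wrist_force"])>30: break
```

```text
over [-0.     -0.      0.2001] [-3.1416e+00  1.0000e-04 -3.0968e+00] [ 0.1 -0.5  0.2] [-0.08  0.05  0.02] 0.7 0.0 20.45
[-0.043  0.217  1.611 -0.     1.314 -1.659]
down [ 0.0003 -0.      0.1354] [-3.1415e+00  7.0000e-04 -3.0966e+00] [ 0.2 -0.4  1.2] [-0.09 -0.03 -0.01] 0.697 0.0 21.14
grip [ 0.0004 -0.      0.136 ] [ 3.1416e+00  1.1000e-03 -3.0966e+00] [-1.5 -0.3  5. ] [0.08 0.24 0.01] 0.147 58.5 21.62
0.15 [ 0.06  0.25 -0.07] [-1.5  0.7  4.5] -0.004 21.94
0.3 [ 0.    0.25 -0.03] [-1.8  0.1  5.2] -0.004 22.26
0.45 [-0.03  0.27 -0.01] [-1.4 -0.4  6.2] -0.004 22.57
0.6 [ 0.    0.34 -0.01] [-1.   0.2  6. ] -0.004 22.89
0.75 [-0.06  0.33  0.03] [-1.5  0.6  5.3] -0.004 23.21
0.9 [-0.07  0.33 -0.05] [-2.9  0.   5.7] -0.004 23.52
1.05 [-0.06  0.37 -0.02] [-1.4  0.4  6. ] -0.004 23.84
1.2 [-0.09  0.38  0.02] [-2.1  0.7  6. ] -0.004 24.16
1.35 [-0.09  0.41 -0.04] [-2.3 -0.7  6.5] -0.004 24.48
1.5 [-0.07  0.41 -0.02] [-2.  -0.2  6.2] -0.004 24.79
1.65 [-0.15  0.47  0.35] [-2.8  0.   5.6] -0.005 25.11
1.8 [-0.18  0.49  1.85] [-2.5 -1.8  6.9] -0.009 25.43
```

Torque rises sharply after about 1.62 rad, which fits the slack plus 1.1 rad, so the knob is at its stop. I'll relax, release and look.

Run:
```python
from h import *; from workcell import ctrl
q=np.array(ctrl.read_state()["joint_positions"]);q[5]-=.12;ctrl.goto_joints(q);rep("relaxed")
ctrl.command_gripper(.6);rep("open")
ctrl.movel(uw(0,0,.21),max_speed=.2)
ctrl.move_to(uw(-.22,0,.26),[np.pi,0,UY-.0]);s=rep("back");print(s["joint_positions"])
F=[]
for n in("top","side"):
    f=ctrl.grab_frame(n);np.savez(n+"6.npz",**f);F.append(f["frame"])
cv2.imwrite("pics/c7.png",np.hstack([cv2.resize(F[0][130:230,200:280],(400,500),interpolation=2),cv2.resize(F[1][180:280,180:280],(500,500),interpolation=2)[:,:400]]))
f=dict(np.load("top6.npz"));P=cloud(f)
m=((mask(f,(0,120,60),(8,255,255),(210,120,262,180))|mask(f,(172,120,60),(179,255,255),(210,120,262,180)))>0)
k=m&(abs(P[...,2]-.094)<.006);print(k.sum(),"knob",cv2.minAreaRect((wu(P[k])[:,:2]*1000).astype(np.float32)))
f=dict(np.load("side6.npz"));P=cloud(f)
k=(mask(f,(3,150,60),(18,255,255),(230,200,320,300))>0)&(abs(P[...,2]-.062)<.004)
print(k.sum(),"handle top",cv2.minAreaRect((wu(P[k])[:,:2]*1000).astype(np.float32)),np.median(P[k],0))
```

```text
relaxed [ 0.0002 -0.0003  0.1361] [3.1412e+00 2.8000e-03 1.5170e+00] [ 0.1 -0.   2.6] [0.21 0.17 0.63] 0.156 60.2 25.68
open [ 1.000e-04 -5.000e-04  1.359e-01] [3.1414e+00 2.7000e-03 1.5160e+00] [ 0.9  0.9 -0.5] [ 0.02 -0.02 -0.05] 0.597 0.0 26.12
back [-0.22   -0.      0.2591] [-3.1413e+00  1.4000e-03  7.5600e-02] [-0.9 -0.7 -0.9] [-0.03 -0.02  0.  ] 0.596 0.0 27.89
[-1.02878798e-01 -3.81001572e-01  2.07139038e+00  6.79375600e-06
  1.45260005e+00  1.39229297e+00]
44 knob ((-0.15713071823120117, -0.1611461639404297), (33.95421600341797, 12.668879508972168), 86.00492858886719)
154 handle top ((-161.8434600830078, -5.148713111877441), (76.5369644165039, 28.438711166381836), 0.8607494235038757) [0.50006614 0.02773747 0.0618988 ]
```

View pics/c7.png

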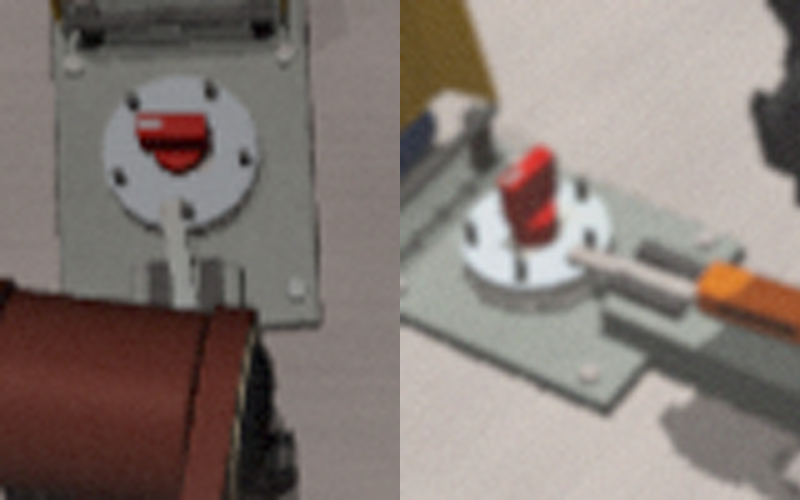

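The bar swung a little: blade tip left at top crop (170,205), pressed by the pin at (187,210). Before taking it out I check the knob-to-pulley angle offline from the pins.

Run:
```python
from h import *
for n in("top5","top6"):
    f=dict(np.load(n+".npz"));g=cv2.cvtColor(f["frame"],cv2.COLOR_BGR2GRAY)
    k=cv2.inRange(g,0,85);k[:,:215]=0;k[:,258:]=0;k[:140]=0;k[180:]=0
    n_,_,st,ce=cv2.connectedComponentsWithStats(k)
    print(n)
    for i in range(1,n_):
        if not 2<=st[i,4]<=25: continue
        y0,x0=int(round(ce[i,1])),int(round(ce[i,0]));w=np.clip(130-g[y0-2:y0+3,x0-2:x0+3].astype(float),0,None);v,u=np.mgrid[-2:3,-2:3]
        c=[x0+(w*u).sum()/w.sum(),y0+(w*v).sum()/w.sum()]
        p=wu(ray(f,[c],.049))[0];print(np.round(c,1),st[i,4],(p[:2]*1000).round(1),"r",round(np.hypot(*p[:2])*1000,1),"cw from -x deg",round(180-np.degrees(np.arctan2(p[1],p[0])),1)%72)
    m=mask(f,(0,120,50),(8,255,255),(225,140,250,170))|mask(f,(172,120,50),(179,255,255),(225,140,250,170))
    P=cloud(f);kk=(m>0)&(abs(P[...,2]-.094)<.005);q=wu(ray(f,np.argwhere(kk)[:,::-1],.094))[:,:2]*1000
    _,_,vt=np.linalg.svd(q-q.mean(0));print("knob axis deg",np.degrees(np.arctan2(vt[0,1],vt[0,0])),q.mean(0))
```

```text
top5
[218.  139.3] 4 [61.4 47.7] r 77.7 cw from -x deg 70.1
[247.5 153.6] 6 [ 14.1 -35. ] r 37.8 cw from -x deg 32.099999999999994
[222.  156.7] 5 [ 8.9 38.1] r 39.1 cw from -x deg 31.200000000000003
[251.6 164.1] 3 [-17.3 -45.2] r 48.4 cw from -x deg 3.0
[244.4 168.8] 5 [-30.1 -24.3] r 38.6 cw from -x deg 33.10000000000002
[227.  173.8] 8 [-41.9  25.6] r 49.1 cw from -x deg 31.5
[228.5 170.6] 4 [-32.8  21. ] r 39.0 cw from -x deg 32.6
[232.4 176.1] 3 [-49.5  10.7] r 50.6 cw from -x deg 12.2
knob axis deg -178.71424640338014 [ 1.84230966 -0.63839237]
top6
[218.  139.3] 4 [61.4 47.7] r 77.8 cw from -x deg 70.1
[241.7 147.7] 7 [ 32.5 -19.2] r 37.7 cw from -x deg 66.5
[226. 150.] 6 [28.2 26. ] r 38.3 cw from -x deg 65.30000000000001
[248.6 161.4] 5 [ -9.  -37.1] r 38.2 cw from -x deg 67.69999999999999
[223.3 165.2] 5 [-16.2  35.3] r 38.8 cw from -x deg 65.3
[251.  163.7] 2 [-16.3 -43.7] r 46.7 cw from -x deg 2.5
[237. 172.] 7 [-38.3  -2.9] r 38.4 cw from -x deg 67.69999999999999
[225.8 172.8] 2 [-38.9  29.1] r 48.6 cw from -x deg 36.8
[229.8 175.3] 5 [-46.8  17.9] r 50.1 cw from -x deg 20.9
knob axis deg -89.12408877061131 [-0.55597451 -2.53227907]
```

Pins turned 0.60 rad clockwise and the knob about 1.6, so relative is about 1.0–1.07. Together with the 1.85 N m stop torque, the knob is tight. Now I retrieve the bar.

Run:
```python
from h import *; from workcell import ctrl
r=[np.pi,0,UY+.05];x,y=-.160,-.0043
ctrl.movel(uw(x,y,.19),r,max_speed=.25);ctrl.movel(uw(x,y,.1155),max_speed=.12);s=rep("down")
if s["wrist_force"][2]>10: ctrl.movel(uw(x,y,.15));raise SystemExit("contact")
ctrl.command_gripper(0,60);rep("grip")
ctrl.movel(uw(x-.003,y,.15),max_speed=.06);rep("lift")
ctrl.movel(uw(x-.04,y,.25),max_speed=.2);rep("up")
ctrl.movel([.4228,-.3338,.2],[np.pi,0,.14],max_speed=.3);ctrl.dwell(.1);rep("mat")
for z in(.10,.082,.0795,.078,.0765):
    ctrl.movel([.4228,-.3338,z],max_speed=.1 if z>.09 else .04);ctrl.dwell(.1);s=rep(z)
    if s["wrist_force"][2]>3: break
ctrl.command_gripper(.7);ctrl.movel([.4228,-.3338,.15],max_speed=.12);ctrl.movel([.38,-.2,.3],max_speed=.35)
ctrl.dwell(.3);rep("end")
F=[]
for n in("top","side"):
    f=ctrl.grab_frame(n);np.savez(n+"7.npz",**f);F.append(f["frame"])
cv2.imwrite("pics/c8.png",np.hstack([cv2.resize(F[0][60:300,190:430],(400,400)),cv2.resize(F[1][120:360,120:360],(400,400))]))
f=dict(np.load("top7.npz"));m=mask(f,(3,150,80),(18,255,255),(330,180,410,290))
if m.any(): print("handle",rect(f,big(m),.025))
```

```text
down [-0.1594 -0.0044  0.1166] [ 3.1412e+00 -1.9000e-03  1.2500e-01] [-0.2  0.8 -0.2] [ 0.    0.02 -0.02] 0.603 0.0 29.28
grip [-0.159  -0.0045  0.1171] [ 3.141e+00 -2.600e-03  1.251e-01] [-0.9  0.1  5.9] [ 0.04  0.09 -0.01] 0.285 59.9 29.63
lift [-0.1632 -0.0043  0.1499] [-3.1415e+00  1.0000e-04  1.2500e-01] [-0.4  0.1 -1.8] [-0.05  0.08 -0.05] 0.287 59.0 30.36
up [-0.2004 -0.0042  0.2488] [-3.1413e+00  1.4000e-03  1.2490e-01] [ 1.1  0.5 -2.2] [ 0.03  0.06 -0.05] 0.29 59.0 31.04
mat [-0.2645 -0.3594  0.2001] [-3.1415e+00 -2.0000e-04  1.4170e-01] [-0.6  0.4 -1. ] [-0.01 -0.   -0.01] 0.289 59.0 32.51
0.1 [-0.2645 -0.3611  0.101 ] [ 3.1401e+00 -1.1000e-03  1.4000e-01] [ 0.3  0.3 -1.6] [ 0.01  0.02 -0.01] 0.284 59.0 33.76
0.082 [-0.2649 -0.3607  0.0821] [ 3.1414e+00 -1.0000e-04  1.4000e-01] [ 0.2  0.3 -0.6] [-0.08  0.05  0.  ] 0.285 59.0 34.46
0.0795 [-0.2645 -0.3611  0.0801] [ 3.1402e+00 -1.2000e-03  1.3990e-01] [ 1.4 -0.9  1.5] [-0.12 -0.17  0.04] 0.284 59.3 34.81
0.078 [-0.2645 -0.3611  0.0801] [ 3.141e+00 -3.000e-04  1.401e-01] [-2.7  2.9 11.8] [ 0.49  0.45 -0.  ] 0.293 60.6 35.16
end [-0.2979 -0.2243  0.2983] [-3.1393e+00  2.3000e-03  1.3900e-01] [ 0.6  0.2 -0.6] [-0.02 -0.01 -0.01] 0.704 0.0 37.38
handle [ 455.5 -271.2  115.4   27.3   52.4]
```

View pics/c8.png

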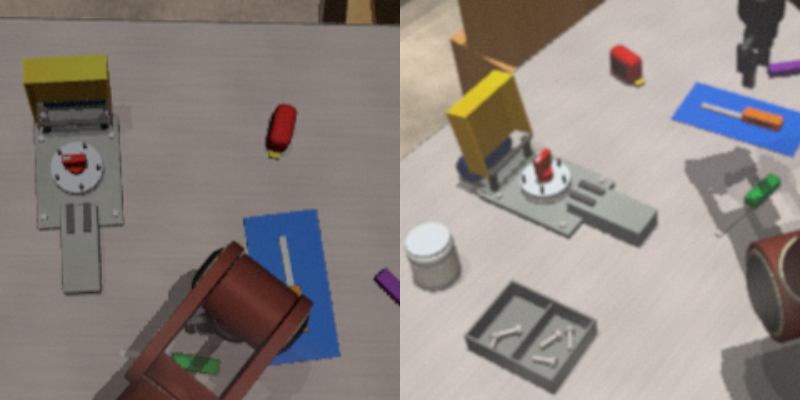

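The bar lies flat within the mat (top crop 290,280; side crop 745,112), the guard is open, and the bystanders are where they were. I'm handing in.

```bash
python3 -c "
from workcell import ctrl
print(ctrl.sign_off())"
```

```text
the job is handed in; nothing more can be done
None
```

I handed the job in at about 37 s of the 72 s allowed: the guard is open, the bar lies flat on the blue mat, and the tray, tape and can look undisturbed; the knob hit its stop at 1.85 N m and measures roughly 1.0 rad, a thin margin over 0.95, and no verdict came back.

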